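Squeeze-test three machine mounts and fit the right one

TASK

Going from left to right along the rack, press the cap of each of the three rubber mounts straight down by about 6 mm, hold it for a moment and feel how hard it pushes back, never squashing any beyond 9 mm. One is too soft and one too hard: take the one in between, with the middle resistance, and set it upright, fully home, in the empty socket of the baseplate, then press its cap down once more by 6 mm, for a moment, to prove it there, and let it spring back. Leave the other two in their nests and disturb nothing else.

Things in the scene. Friction and masses are not known exactly. Their poses are not given: they have to be found in the camera images.
- mount_a: one of 3 look-alike machine mounts in the rack (any nest; told apart only by pressing): black rubber foot 46 mm across, 10 mm high, narrower neck, round steel cap 40 mm across, its flat top 44 mm and lower edge 26 mm above the underside. The cap sinks straight down when pressed, springs back and does not pull off: lift by its sides. 150 to 220 g. Origin: centre of the underside, z up
- mount_a_cap (a joint): how far the cap of mount_a is pressed down, m: 0 free, grows downwards to 11 mm. Resistance grows evenly with depth: at 6 mm the soft mount pushes back with about 4 N, the right one about 8.5 N, the hard one about 14 N; 0.4 N starts it moving. More than 9 mm ruins the rubber
- mount_b: one of 3 look-alike machine mounts in the rack (any nest; told apart only by pressing): black rubber foot 46 mm across, 10 mm high, narrower neck, round steel cap 40 mm across, its flat top 44 mm and lower edge 26 mm above the underside. The cap sinks straight down when pressed, springs back and does not pull off: lift by its sides. 150 to 220 g. Origin: centre of the underside, z up
- mount_b_cap (a joint): how far the cap of mount_b is pressed down, m: 0 free, grows downwards to 11 mm. Resistance grows evenly with depth: at 6 mm the soft mount pushes back with about 4 N, the right one about 8.5 N, the hard one about 14 N; 0.4 N starts it moving. More than 9 mm ruins the rubber
- mount_c: one of 3 look-alike machine mounts in the rack (any nest; told apart only by pressing): black rubber foot 46 mm across, 10 mm high, narrower neck, round steel cap 40 mm across, its flat top 44 mm and lower edge 26 mm above the underside. The cap sinks straight down when pressed, springs back and does not pull off: lift by its sides. 150 to 220 g. Origin: centre of the underside, z up
- mount_c_cap (a joint): how far the cap of mount_c is pressed down, m: 0 free, grows downwards to 11 mm. Resistance grows evenly with depth: at 6 mm the soft mount pushes back with about 4 N, the right one about 8.5 N, the hard one about 14 N; 0.4 N starts it moving. More than 9 mm ruins the rubber
- rack: grey plastic rack, 84 x 250 x 14 mm, fixed to the table, with three round nests in a row along its y axis, 80 mm apart, each 50 mm wide and 6 mm deep (2 mm play around a foot). Origin: centre of its underside; +y points to the robot's left, give or take 20 degrees
- nest_left (a point): centre of the floor of the left nest (left and right as seen from the robot), 6 mm below the rack's top face
- nest_middle (a point): centre of the floor of the middle nest (left and right as seen from the robot), 6 mm below the rack's top face
- nest_right (a point): centre of the floor of the right nest (left and right as seen from the robot), 6 mm below the rack's top face
- baseplate: grey painted machine baseplate, 170 x 130 x 14 mm, fixed to the table, with one empty round socket 30 mm from its centre towards the robot, and a 40 mm high rib along its far edge. Origin: centre of its underside
- socket (a point): centre of the floor of the baseplate's socket, 6 mm below the plate's top face; the socket is 50 mm wide (2 mm play around a foot)
- wrench: open-ended spanner lying on the table; to be left alone
- screwdriver: screwdriver lying on the table; to be left alone
- collar: plain steel collar, 42 mm across, 20 mm high, with a 22 mm hole, standing on the table just beyond the rack; to be left alone
- square_nut: square steel nut, 30 mm wide, 14 mm high, lying on the baseplate 75 to 90 mm from the socket centre, on its far side; to be left alone
- spray_can: upright can, 56 mm across, 150 mm high; to be left alone
- bolt_cup: aluminium cup, 72 mm across, 60 mm high; to be left alone
- carton: cardboard carton 90 x 130 x 50 mm; to be left alone
There are look-alikes about, which are no part of the job. Leave any blue look-alike of the mount_b alone. What is shaped like the mount_c but yellow is not meant.

How it is judged (in metres and radians):
On the way, in this order (a step that is already met when the one before it is completed fails the run):
1. the left mount is pressed down about 6 mm (4 to 8 mm) and held there 0.2 s, still in its nest (((horizontal distance between mount_a and nest_left below 0.012 m and value of joint mount_a_cap between 0.004 and 0.008 m) or (horizontal distance between mount_b and nest_left below 0.012 m and value of joint mount_b_cap between 0.004 and 0.008 m) or (horizontal distance between mount_c and nest_left below 0.012 m and value of joint mount_c_cap between 0.004 and 0.008 m))), for 0.2 s.
2. the middle mount is pressed down about 6 mm (4 to 8 mm) and held there 0.2 s, still in its nest (((horizontal distance between mount_a and nest_middle below 0.012 m and value of joint mount_a_cap between 0.004 and 0.008 m) or (horizontal distance between mount_b and nest_middle below 0.012 m and value of joint mount_b_cap between 0.004 and 0.008 m) or (horizontal distance between mount_c and nest_middle below 0.012 m and value of joint mount_c_cap between 0.004 and 0.008 m))), for 0.2 s.
3. the right mount is pressed down about 6 mm (4 to 8 mm) and held there 0.2 s, still in its nest (((horizontal distance between mount_a and nest_right below 0.012 m and value of joint mount_a_cap between 0.004 and 0.008 m) or (horizontal distance between mount_b and nest_right below 0.012 m and value of joint mount_b_cap between 0.004 and 0.008 m) or (horizontal distance between mount_c and nest_right below 0.012 m and value of joint mount_c_cap between 0.004 and 0.008 m))), for 0.2 s.
4. a mount, fully home in the socket, is pressed down about 6 mm (5 to 7.5 mm) and pushes back with 6 to 11.2 N, as only the right one does, for 0.2 s (((horizontal distance between mount_a and socket below 0.004 m and z of mount_a in the frame of socket between -0.002 and 0.002 m and angle between mount_a's own z axis and vertical below 0.06 rad and value of joint mount_a_cap between 0.005 and 0.0075 m and contact force between the fingers and mount_a between 6 and 11.2 N) or (horizontal distance between mount_b and socket below 0.004 m and z of mount_b in the frame of socket between -0.002 and 0.002 m and angle between mount_b's own z axis and vertical below 0.06 rad and value of joint mount_b_cap between 0.005 and 0.0075 m and contact force between the fingers and mount_b between 6 and 11.2 N) or (horizontal distance between mount_c and socket below 0.004 m and z of mount_c in the frame of socket between -0.002 and 0.002 m and angle between mount_c's own z axis and vertical below 0.06 rad and value of joint mount_c_cap between 0.005 and 0.0075 m and contact force between the fingers and mount_c between 6 and 11.2 N))), for 0.2 s.
At the end, for the whole second after the job is handed in: The chosen mount stands upright and free (within 3 degrees) on the floor of the baseplate's socket (within 2 mm in height, 4 mm sideways), at rest with its cap sprung back; the other two stand upright within 8 mm of where they started, in their nests (((horizontal distance between mount_a and socket below 0.004 m and z of mount_a in the frame of socket between -0.002 and 0.002 m and angle between each of mount_a, mount_b, mount_c's own z axis and vertical below 0.06 rad and linear speed of mount_a below 0.02 m/s and value of joint mount_a_cap below 0.002 m and distance of each of mount_b, mount_c from where it was at the start of the episode below 0.008 m) or (horizontal distance between mount_b and socket below 0.004 m and z of mount_b in the frame of socket between -0.002 and 0.002 m and angle between each of mount_b, mount_a, mount_c's own z axis and vertical below 0.06 rad and linear speed of mount_b below 0.02 m/s and value of joint mount_b_cap below 0.002 m and distance of each of mount_a, mount_c from where it was at the start of the episode below 0.008 m) or (horizontal distance between mount_c and socket below 0.004 m and z of mount_c in the frame of socket between -0.002 and 0.002 m and angle between each of mount_c, mount_a, mount_b's own z axis and vertical below 0.06 rad and linear speed of mount_c below 0.02 m/s and value of joint mount_c_cap below 0.002 m and distance of each of mount_a, mount_b from where it was at the start of the episode below 0.008 m))); the robot touches nothing.
It fails at once if a mount is squashed by more than 9 mm (value of joint any of mount_a_cap, mount_b_cap, mount_c_cap above 0.009 m).
It fails at once if the robot bears on the rack or baseplate with more than 25 N (contact force between any of the arm, the fingers and rack above 25 N or contact force between any of the arm, the fingers and baseplate above 25 N).
It fails at once if another thing on the table is moved by more than 20 mm (distance of any of wrench, screwdriver, collar, square_nut, spray_can, bolt_cup, carton from where it was at the start of the episode above 0.02 m).
It also fails if it takes over 69 s, if anything falls off the work surface, if the arm or the gripper's body presses on something with over 40 N, if the wrist force passes 120 N, or if a joint passes its speed limit or range.

ROBOT

A 6-joint arm with a two-finger parallel gripper is mounted at the origin on the work surface. World frame = base frame: x ahead of the robot, y to its left, z up, the work surface at z = 0. Lengths are in mm, angles in rad, forces in N, time in s.
With the tool pointing down it reaches from about 350 to 975 mm from the base axis. Payload 7.1 kg.
Tool frame: the origin (TCP) lies at the very end of the fingers, on their centre line; the grasp point (between the pads) lies 19 mm behind it; y points along the fingers, z is the direction in which the jaws open and shut, and the axes are right-handed (so a half turn about y gives the same grasp; the last joint's range is limited). The gripper opens to 88 mm and grips with 3 to 60 N. Pads are 20 mm wide; open, the fingers measure 115 mm over their backs; the gripper's body (75 mm by 178 mm) begins 61 mm behind the grasp point.
Start: joints at [-1.233, 0.423, 1.63, -0, 1.089, -0.019], TCP at [218.315, -585.614, 222.675] pointing down, gripper open.
Joint ranges: [-3, 3], [-0.9, 2.11], [0.09, 2.58], [-1.31, 4.45], [0.11, 2.69], [-2.54, 2.54]. Speed limits (rad/s): [2.39, 2.39, 3.01, 3.14, 3.14, 3.14].

INTERFACE

Orientations are given as a rotation vector (axis times angle).
In Python, from workcell import ctrl gives the robot as it stands.
- The arm moves only by the shell command python3 -m jog 'ROWS'. ROWS is JSON, a list of rows, each a list of 3 entries, a list of its own where there are three numbers: the opening, from 0 (shut) to 1 (fully open), then the shift along the tool's x, y, z in cm, then the turn, a rotation vector about the tool's x, y, z in rad. In form: [[claw, [dx, dy, dz], [wx, wy, wz]], ...]. A call has 1 to 8 rows; each row is the pose to reach, as a shift and turn from the pose commanded when the call began, along the tool's axes at that moment; what a row does not reach only later rows make up. A row lasts 1/10 s, in which the tool goes at most 50 mm and 8.59 degrees, less where a joint would pass 70% of its speed; a pose out of reach is approached as far as the arm can. A call with a gripper value outside its range is refused whole. The fingers move at their own pace and stop on an object; the grip force is fixed at half the most. Time passes only in rows, so rows that repeat a pose let the fingers close. It gives the time, the measured TCP pose, the force and the opening at its end, in the units of the state.
- ctrl.get_obs(): the state, without advancing time (a new reading comes with each control period).
- ctrl.get_image(name): name is "scene" or "side" or "wrist"; returns a dict with "color" (384x512x3 uint8, red, green, blue), "z_map" (384x512 float32, mm along the optical axis (not along the pixel's ray), 0 where there is no reading), "fx", "fy", "cx", "cy" (pixels), "pose" (4x4, takes a point from camera to world coordinates). Camera axes: x right, y down, z forward; pixel columns grow to the right and rows downward; lengths in mm; the calibration is good to about 2 mm. The wrist camera is an equidistant fisheye: a pixel r from the principal point sees the ray r / f radians off the axis. A picture is of the moment at which its call begins.
- ctrl.close_job(): hands the job in, once; it reports no verdict.
The state is a dict: "t": time; "qpos": joint angles; "qvel": joint speeds; "joint_torque": joint torques, N m; "ee_pos": TCP position; "orientation": TCP orientation; "ft_force": force on the tool from outside, world axes, zero at the start; "moment": the same for the moment, N m; "width": finger opening in mm.
Only numpy, scipy, OpenCV 4.12 (cv2) and the standard library are available. Lean on these libraries where they do the work, as an engineer would, in place of code of your own. Each camera call takes 0.05 s, during which the arm holds its last target.

## Working session

There is one attempt and no reset: what is moved stays moved. The work goes in short steps, Python scripts to look and compute and a shell command to move; the robot and the scene stay as the last step left them, time stands still between calls to the robot, and variables do not carry over. Pictures are saved under pics/ and viewed, and the job is handed in when it is done.

```bash
mkdir -p pics; ls
python3 - <<'E'
from workcell import ctrl
import cv2,numpy as np,pickle
o=ctrl.get_obs()
for k,v in o.items(): print(k,np.round(v,4))
for n in ["scene","side","wrist"]:
    im=ctrl.get_image(n); pickle.dump(im,open(f'pics/{n}0.pkl','wb'))
    cv2.imwrite(f'pics/{n}0.png',im['color'][:,:,::-1])
    print(n,im['fx'],im['fy'],im['cx'],im['cy'],np.round(im['pose'],3).tolist())
E
```

```text
pics
t 0.0
qpos [-1.233   0.4238  1.6306 -0.      1.0885 -0.019 ]
qvel [-0.0007 -0.0001  0.0005 -0.0002 -0.0005  0.0008]
joint_torque [ 1.80000e-03 -5.44608e+01 -2.73666e+01  6.43000e-02  2.27000e-02
 -1.00000e-04]
ee_pos [ 218.1319 -585.1565  221.9192]
orientation [-0.3657  2.0287 -2.0258]
ft_force [-0.2234  0.2678 -0.2444]
moment [0.0606 0.0102 0.0464]
width 87.7273
scene 388.3263391370505 388.3263391370505 259.8919334928721 187.11439271812762 [[0.871, 0.317, -0.376, 916.091], [0.492, -0.582, 0.648, -708.26], [-0.014, -0.749, -0.662, 686.596], [0.0, 0.0, 0.0, 1.0]]
side 391.69534061390493 391.69534061390493 255.0234065008002 194.38150927425912 [[-0.894, -0.247, 0.374, 226.579], [-0.448, 0.447, -0.775, 645.315], [0.024, -0.86, -0.51, 525.957], [0.0, 0.0, 0.0, 1.0]]
wrist 297.3186396354542 297.3186396354542 256.2256345280926 192.4433059421845 [[0.35, -0.892, -0.287, 296.671], [-0.937, -0.333, -0.106, -555.424], [-0.001, 0.306, -0.952, 384.96], [0.0, 0.0, 0.0, 1.0]]
```

View pics/scene0.png

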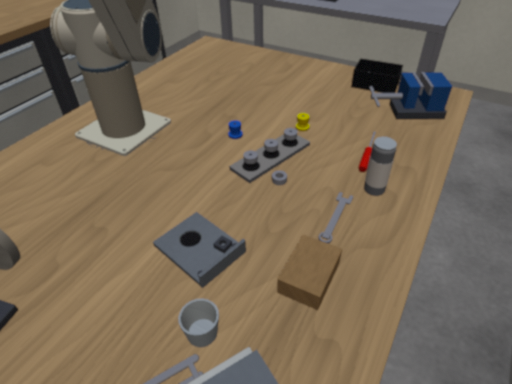

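View pics/side0.png

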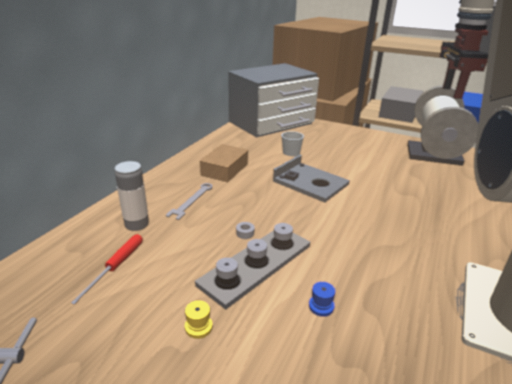

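View pics/wrist0.png

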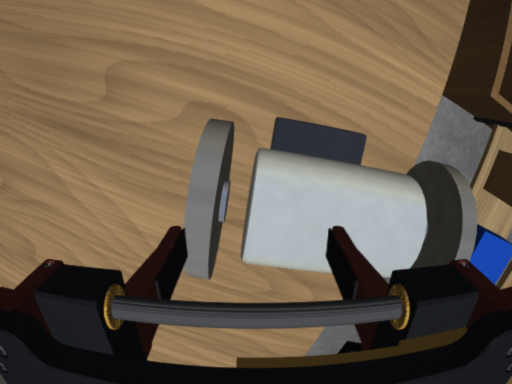

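The scene view shows three grey-capped mounts in the rack, at (290,134) left, (271,147) middle and (250,158) right. In the side view they are at (226,268), (257,249) and (283,233). Blue (235,130) and yellow (303,122) are look-alikes standing off the rack. The empty socket is at scene (190,239), side (320,182). Next I measure positions.

```bash
cat > h.py <<'E'
import numpy as np,cv2,pickle
from scipy.spatial.transform import Rotation as R
def cloud(im):
    h,w=im['z_map'].shape; u,v=np.meshgrid(np.arange(w),np.arange(h)); z=im['z_map']
    p=np.stack([(u-im['cx'])/im['fx']*z,(v-im['cy'])/im['fy']*z,z],-1)
    return p@im['pose'][:3,:3].T+im['pose'][:3,3]
def ray(im,uv,z):
    d=np.array([(uv[0]-im['cx'])/im['fx'],(uv[1]-im['cy'])/im['fy'],1]); d=im['pose'][:3,:3]@d; o=im['pose'][:3,3]
    return o+d*(z-o[2])/d[2]
E
python3 - <<'E'
from h import *
for n,pts,soc in [('scene',[(290,134),(271,147),(250,158)],(190,239)),('side',[(226,268),(257,249),(283,233)],(320,182))]:
    im=pickle.load(open(f'pics/{n}0.pkl','rb')); P=cloud(im)
    for p in pts:
        g=ray(im,p,52)
        m=(np.hypot(P[...,0]-g[0],P[...,1]-g[1])<35)&(P[...,2]>48)&(P[...,2]<58)&(im['z_map']>0)
        m=m.astype(np.uint8)
        q=P[m>0]; c=q.mean(0); ctr=(q[:,:2].max(0)+q[:,:2].min(0))/2
        print(n,p,np.round(g,1),'n',len(q),np.round(c,1),np.round(ctr,1),np.round(np.ptp(q[:,:2],axis=0),1),'medz',np.round(np.median(q[:,2]),1))
    # plate & rack top, socket
    g=ray(im,soc,14)
    G=cv2.cvtColor(im['color'],cv2.COLOR_RGB2GRAY)
    dark=(G<45).astype(np.uint8)
    cs,_=cv2.findContours(dark,cv2.RETR_EXTERNAL,cv2.CHAIN_APPROX_NONE)
    for c in cs:
        if len(c)>8 and cv2.pointPolygonTest(c,soc,True)>-6:
            e=cv2.fitEllipse(c); print('sock',e)
            hull=np.array([ray(im,p[0],14) for p in c])
            print(np.round(ray(im,e[0],14),1),np.ptp(hull,axis=0))
    print('plate z',[np.round(np.median(P[...,2][(np.hypot(P[...,0]-g[0],P[...,1]-g[1])<r+5)&(np.hypot(P[...,0]-g[0],P[...,1]-g[1])>r)]),1) for r in (0,10,30,45)], g)
    c=cv2.resize(im['color'][soc[1]-50:soc[1]+50,soc[0]-60:soc[0]+60],None,fx=5,fy=5,interpolation=cv2.INTER_CUBIC)
    cv2.imwrite(f'pics/sock_{n}.png',c[:,:,::-1])
    x,y=pts[1]; c=cv2.resize(im['color'][y-50:y+60,x-70:x+70],None,fx=5,fy=5,interpolation=cv2.INTER_CUBIC)
    cv2.imwrite(f'pics/rack_{n}.png',c[:,:,::-1])
E
```

```text
scene (290, 134) [518.  158.1  52. ] n 85 [512.5 168.2  51.1] [511.7 170. ] [38.8 42.5] medz 51.3
scene (271, 147) [499.9  74.7  52. ] n 85 [490.5  90.   50.9] [488.8  90.4] [37.5 35.5] medz 50.8
scene (250, 158) [474.    3.1  52. ] n 102 [465.5  15.5  51.1] [466.2  16.4] [37.5 36.7] medz 51.0
sock ((190.0, 238.5), (12.944355964660645, 19.000720977783203), 76.23577117919922)
[ 481.1 -280.6   14. ] [4.16130030e+01 4.24206732e+01 2.27373675e-13]
plate z [np.float64(7.2), np.float64(7.3), np.float64(13.1), np.float64(13.4)] [ 482.00724905 -281.83182543   14.        ]
side (226, 268) [503.8 182.7  52. ] n 263 [507.4 173.8  51. ] [508.  172.3] [39.  39.9] medz 51.0
side (257, 249) [478.7 107.6  52. ] n 221 [483.8  96.2  51.1] [484.1  94.8] [37.8 40.1] medz 51.1
side (283, 233) [455.  36.  52.] n 172 [460.5  21.2  51.1] [460.9  20. ] [37.5 37.2] medz 51.1
plate z [np.float64(7.5), np.float64(7.8), np.float64(13.6), np.float64(13.6)] [ 476.31907574 -277.27185291   14.        ]
```

View crops.

View pics/rack_side.png

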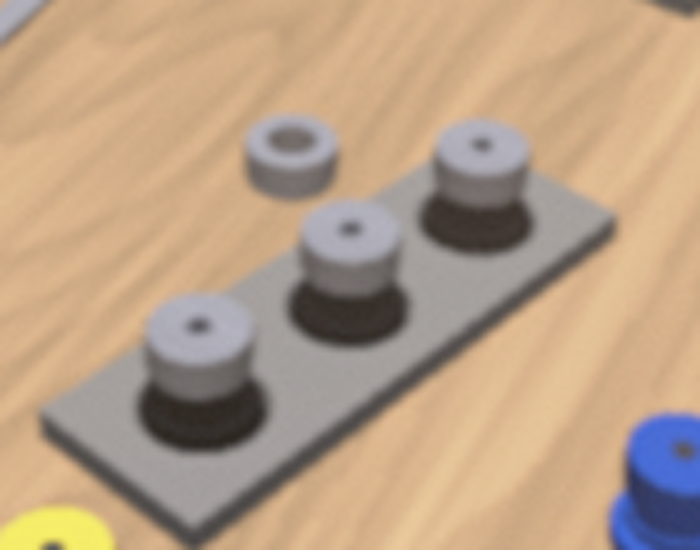

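View pics/sock_scene.png

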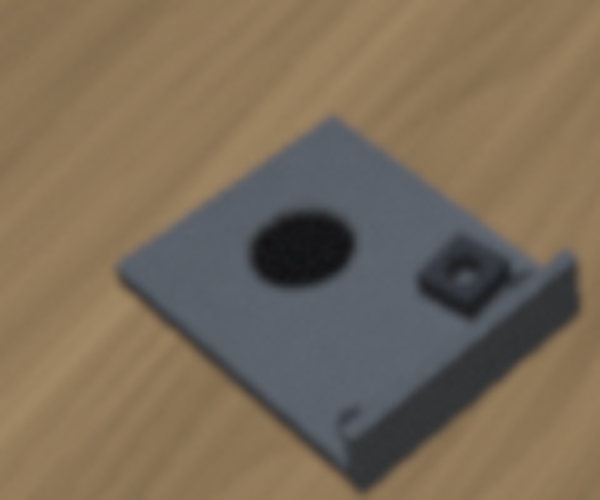

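```bash
cat >> h.py <<'E'
def delta(o,tgt,Rt=None):
    """shift in tool axes (cm) and turn (tool axes) from measured pose"""
    M=R.from_rotvec(o['orientation'])
    d=M.inv().apply(np.array(tgt)-o['ee_pos'])/10
    w=(M.inv()*Rt).as_rotvec() if Rt is not None else np.zeros(3)
    return np.round(d,3),np.round(w,4)
def down(jaw):  # jaw dir angle in world xy (rad)
    z=np.array([np.cos(jaw),np.sin(jaw),0]); y=np.array([0,0,-1.]); x=np.cross(y,z)
    return R.from_matrix(np.stack([x,y,z],1))
E
python3 - <<'E'
from h import *
from workcell import ctrl
o=ctrl.get_obs()
M=R.from_rotvec(o['orientation']).as_matrix(); print(np.round(M,3))
for j in (-16.5,163.5): print(j,delta(o,[510,171,150],down(np.deg2rad(j))))
im=pickle.load(open('pics/scene0.pkl','rb')); P=cloud(im)
q=P[135:160,370:395].reshape(-1,3); q=q[(q[:,2]>100)]; print('can',np.round(q.mean(0)),np.round(q.min(0)),np.round(q.max(0)))
E
```

```text
[[-0.937 -0.     0.349]
 [-0.349  0.001 -0.937]
 [-0.    -1.    -0.001]]
-16.5 (array([-53.758,   7.279, -60.658]), array([ 1.10e-03, -9.26e-01, -5.00e-04]))
163.5 (array([-53.758,   7.279, -60.658]), array([6.0000e-04, 2.2156e+00, 1.3000e-03]))
can [795.  83. 141.] [ 766. -708.  106.] [916. 124. 687.]
```

```bash
python3 -m jog '[[0,[-3,0,-3.5],[0,-0.1,0]],[0,[-6.6,0.3,-7.6],[0,-0.2,0]],[0,[-9.9,0.6,-11.3],[0,-0.3,0]],[0,[-13.2,1,-15],[0,-0.4,0]],[0,[-16.5,1.5,-18.6],[0,-0.5,0]],[0,[-19.8,2,-22.3],[0,-0.6,0]],[0,[-23.1,2.5,-26],[0,-0.7,0]],[0,[-26.4,3,-29.7],[0,-0.8,0]]]'
python3 - <<'E'
from h import *
from workcell import ctrl
print(delta(ctrl.get_obs(),[510,171,150],down(np.deg2rad(-16.5))))
E
```

```text
t: 0.95
ee_pos: [361.2, -215.7, 192.9]
orientation: [-0.986, 1.504, -1.505]
ft_force: [1.2, -0.7, -0.3]
width: 27.5
(array([-41.396,   4.286,  -1.793]), array([-0.0004, -0.1225,  0.    ]))
```

```bash
python3 -m jog '[[0,[-4.6,0.6,-0.2],[0,-0.02,0]],[0,[-9.2,1.2,-0.4],[0,-0.04,0]],[0,[-13.8,1.8,-0.6],[0,-0.06,0]],[0,[-18.4,2.4,-0.8],[0,-0.08,0]],[0,[-23,3,-1],[0,-0.1,0]],[0,[-27.6,3.4,-1.2],[0,-0.12,0]],[0,[-32.2,3.8,-1.4],[0,-0.12,0]],[0,[-36.4,4,-1.6],[0,-0.12,0]]]'
python3 - <<'E'
from h import *
from workcell import ctrl
print(delta(ctrl.get_obs(),[510,171,150],down(np.deg2rad(-16.5))))
E
```

```text
t: 1.75
ee_pos: [493.0, 124.3, 152.5]
orientation: [-1.056, 1.422, -1.422]
ft_force: [0.8, 0.0, 0.1]
width: 0.5
(array([-4.959,  0.25 ,  0.28 ]), array([ 0.0004, -0.0052,  0.0002]))
```

```bash
python3 -m jog '[[0,[0,0,0],[0,0,0]],[0,[0,0,0],[0,0,0]],[0,[0,0,0],[0,0,0]]]'
python3 - <<'E'
from h import *
from workcell import ctrl
im=ctrl.get_image('wrist'); pickle.dump(im,open('pics/wrist1.pkl','wb')); cv2.imwrite('pics/wrist1.png',im['color'][:,:,::-1])
print(np.round(im['pose'],3)); o=ctrl.get_obs();print(o['ee_pos'],o['ft_force'],delta(o,[510,171,100],down(np.deg2rad(-16.5))))
E
```

```text
t: 2.05
ee_pos: [492.0, 121.4, 152.7]
orientation: [-1.057, 1.423, -1.423]
ft_force: [-0.4, -0.2, -0.4]
width: 0.6
[[ 9.57000e-01 -2.75000e-01 -9.00000e-02  5.15777e+02]
 [-2.90000e-01 -9.11000e-01 -2.94000e-01  2.02911e+02]
 [-1.00000e-03  3.07000e-01 -9.52000e-01  3.15591e+02]
 [ 0.00000e+00  0.00000e+00  0.00000e+00  1.00000e+00]]
[492.09977917 121.0919956  152.8186587 ] [-1.67916482 -0.28639456  0.12723174] (array([-5.299,  5.279,  0.265]), array([ 0.0007, -0.0071,  0.0005]))
```

View pics/wrist1.png

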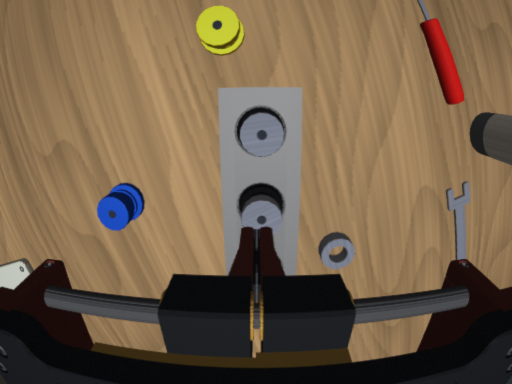

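The wrist view shows the left cap (hole at 262,134), the middle cap (hole at 262,219), the collar (338,251), blue (118,208) and yellow (218,28). Next I cast the wrist rays.

```bash
cat >> h.py <<'E'
def wray(im,uv,z):
    d=np.array([uv[0]-im['cx'],uv[1]-im['cy']])/im['fx']; t=np.hypot(*d)
    v=np.array([*(d/t*np.sin(t)),np.cos(t)]) if t>1e-9 else np.array([0,0,1.])
    v=im['pose'][:3,:3]@v; o=im['pose'][:3,3]; return o+v*(z-o[2])/v[2]
def wproj(im,p):
    v=im['pose'][:3,:3].T@(np.array(p)-im['pose'][:3,3]); r=np.hypot(v[0],v[1]); t=np.arctan2(r,v[2])
    return v[:2]/r*t*im['fx']+[im['cx'],im['cy']]
def hole(im,uv,w=7):
    x,y=map(int,uv); g=cv2.cvtColor(im['color'],cv2.COLOR_RGB2GRAY)[y-w:y+w+1,x-w:x+w+1].astype(float)
    k=np.clip(np.median(g)-12-g,0,None); yy,xx=np.mgrid[-w:w+1,-w:w+1]
    return np.array([x+(k*xx).sum()/k.sum(),y+(k*yy).sum()/k.sum()])
E
python3 - <<'E'
from h import *
im=pickle.load(open('pics/wrist1.pkl','rb'))
for p in [(262,134),(262,219)]:
    h=hole(im,p,5); print(h,np.round(wray(im,h,52),1))
print('rack corners',[np.round(wray(im,p,14)[:2],1) for p in [(219,88),(302,88)]])
print('tcp px',wproj(im,[492.1,121.1,152.8]))
for n,pts in [('scene',[(290,131),(271,144),(250,155)]),('side',[(226,264),(257,245),(283,229)])]:
    im=pickle.load(open(f'pics/{n}0.pkl','rb'))
    for p in pts:
        h=hole(im,p,4); print(n,h,np.round(ray(im,h,52),1))
E
```

```text
[261.71474359 134.3974359 ] [511.3 171.8  52. ]
[261.22241379 219.35172414] [487.7  94.   52. ]
rack corners [array([483.6, 225.5]), array([563.2, 201.7])]
tcp px [258.04465422 242.84755714]
scene [289.30188679 134.35220126] [517.  155.5  52. ]
scene [271.04605263 147.23684211] [500.5  73.8  52. ]
scene [249.96296296 158.00411523] [473.9   3.1  52. ]
side [226.26072041 263.73070326] [509.2 172.4  52. ]
side [256.6772009  244.33634312] [485.7  95.   52. ]
side [282.73314607 228.57022472] [461.6  22.   52. ]
```

```bash
python3 -m jog '[[0,[-2.7,2.5,0.1],[0,0,0]],[0,[-5.3,5,0.25],[0,-0.007,0]],[0,[-5.3,8.5,0.25],[0,-0.007,0]],[0,[-5.3,9.4,0.25],[0,-0.007,0]],[0,[-5.3,9.4,0.25],[0,-0.007,0]],[0,[-5.3,9.4,0.25],[0,-0.007,0]]]'
python3 - <<'E'
from h import *
from workcell import ctrl
o=ctrl.get_obs();print(o['ee_pos'],o['ft_force'],delta(o,[511.3,171.8,48],down(np.deg2rad(-16.6))))
E
```

```text
t: 2.7
ee_pos: [510.9, 171.3, 59.9]
orientation: [-1.058, 1.418, -1.418]
ft_force: [0.0, 0.7, 0.7]
width: 0.7
[510.91665463 171.34743337  59.89978632] [0.03701601 0.65633691 0.70045661] (array([-0.054,  1.19 ,  0.023]), array([-0.0005,  0.0013, -0.0003]))
```

```bash
python3 -m jog '[[0,[0,0.4,0],[0,0,0]],[0,[0,0.7,0],[0,0,0]],[0,[0,0.9,0],[0,0,0]],[0,[0,1.0,0],[0,0,0]],[0,[0,1.0,0],[0,0,0]]]'; python3 -c "
from workcell import ctrl
for i in range(1):
  o=ctrl.get_obs();print(o['ee_pos'],o['ft_force'])"
```

```text
t: 3.2
ee_pos: [511.1, 172.1, 49.4]
orientation: [-1.059, 1.417, -1.418]
ft_force: [0.5, -1.6, 5.0]
width: 0.4
[511.11160486 172.1270602   49.36063665] [ 0.48321553 -1.60402893  4.99540936]
```

```bash
python3 -m jog '[[0,[0,0.1,0],[0,0,0]],[0,[0,0.2,0],[0,0,0]]]';python3 -m jog '[[0,[0,0,0],[0,0,0]]]';python3 -m jog '[[0,[0,0.1,0],[0,0,0]],[0,[0,0.1,0],[0,0,0]]]';python3 -m jog '[[0,[0,0,0],[0,0,0]]]'
```

```text
t: 3.4
ee_pos: [511.1, 172.1, 47.4]
orientation: [-1.059, 1.416, -1.418]
ft_force: [0.9, -3.4, 7.2]
width: 0.4
t: 3.5
ee_pos: [511.1, 172.1, 47.4]
orientation: [-1.059, 1.416, -1.418]
ft_force: [0.9, -2.9, 7.7]
width: 0.0
t: 3.7
ee_pos: [511.1, 172.1, 46.5]
orientation: [-1.059, 1.416, -1.418]
ft_force: [0.3, -4.0, 8.1]
width: 0.6
t: 3.8
ee_pos: [511.1, 172.1, 46.5]
orientation: [-1.059, 1.416, -1.418]
ft_force: [0.4, -2.7, 8.0]
width: 0.5
```

```bash
python3 -m jog '[[0,[0,0.05,0],[0,0,0]],[0,[0,0.05,0],[0,0,0]]]';python3 -m jog '[[0,[0,0,0],[0,0,0]]]';python3 -m jog '[[0,[0,0,0],[0,0,0]]]';python3 -m jog '[[0,[0,-0.5,0],[0,0,0]],[0,[0,-2.5,0],[0,0,0]],[0,[0,-2.5,0],[0,0,0]],[0,[0,-2.5,0],[0,0,0]]]'
python3 - <<'E'
from h import *
from workcell import ctrl
o=ctrl.get_obs();print(o['ee_pos'],o['ft_force'],delta(o,[487.7,94,59],down(np.deg2rad(-16.6))))
E
```

```text
t: 4.0
ee_pos: [511.2, 172.1, 46.1]
orientation: [-1.059, 1.416, -1.418]
ft_force: [0.1, -3.2, 9.3]
width: 0.4
t: 4.1
ee_pos: [511.2, 172.1, 46.1]
orientation: [-1.058, 1.416, -1.418]
ft_force: [0.6, -2.9, 8.0]
width: 0.7
t: 4.2
ee_pos: [511.2, 172.1, 46.1]
orientation: [-1.058, 1.416, -1.418]
ft_force: [0.5, -3.0, 9.4]
width: 0.7
t: 4.6
ee_pos: [510.4, 172.3, 70.3]
orientation: [-1.059, 1.417, -1.417]
ft_force: [-0.5, -0.8, -0.8]
width: 0.7
[510.39666172 172.27669237  70.25669826] [-0.52144502 -0.84474035 -0.83853343] (array([8.15 , 1.123, 0.039]), array([-0.0001,  0.0028, -0.0003]))
```

```bash
python3 -m jog '[[0,[4,0,0],[0,0,0]],[0,[8.15,0,0.05],[0,0,0]],[0,[8.15,1.0,0.05],[0,0,0]],[0,[8.15,1.5,0.05],[0,0,0]],[0,[8.15,1.8,0.05],[0,0,0]],[0,[8.15,2.0,0.05],[0,0,0]],[0,[8.15,2.0,0.05],[0,0,0]],[0,[8.15,2.0,0.05],[0,0,0]]]'; python3 -m jog '[[0,[0,0,0],[0,0,0]]]'
```

```text
t: 5.4
ee_pos: [487.9, 94.5, 50.4]
orientation: [-1.06, 1.417, -1.417]
ft_force: [-1.5, 0.1, 2.4]
width: 0.2
t: 5.5
ee_pos: [488.1, 94.3, 50.6]
orientation: [-1.059, 1.417, -1.417]
ft_force: [-0.4, 1.3, 1.5]
width: 0.5
```

```bash
python3 -m jog '[[0,[0,0.1,0],[0,0,0]],[0,[0,0.25,0],[0,0,0]],[0,[0,0.25,0],[0,0,0]]]';python3 -m jog '[[0,[0,0.1,0],[0,0,0]],[0,[0,0.2,0],[0,0,0]],[0,[0,0.2,0],[0,0,0]]]';python3 -m jog '[[0,[0,0,0],[0,0,0]]]'; python3 -m jog '[[0,[0,0,0],[0,0,0]]]'
```

```text
t: 5.8
ee_pos: [488.2, 94.1, 48.0]
orientation: [-1.059, 1.417, -1.417]
ft_force: [-0.4, 2.4, 2.8]
width: 0.4
t: 6.1
ee_pos: [488.2, 94.0, 46.0]
orientation: [-1.059, 1.417, -1.417]
ft_force: [-1.3, 3.7, 4.6]
width: 0.7
t: 6.2
ee_pos: [488.2, 94.0, 46.1]
orientation: [-1.059, 1.417, -1.417]
ft_force: [-0.8, 3.3, 4.4]
width: 0.5
t: 6.3
ee_pos: [488.2, 93.9, 46.0]
orientation: [-1.059, 1.417, -1.417]
ft_force: [0.4, 2.9, 3.9]
width: 0.6
```

```bash
python3 -m jog '[[0,[0,0,0],[0,0,0]],[0,[0,-0.5,0],[0,0,0]],[0,[0,-2.4,0],[0,0,0]],[0,[0,-2.4,0],[0,0,0]],[0,[0,-2.4,0],[0,0,0]]]'
python3 - <<'E'
from h import *
from workcell import ctrl
o=ctrl.get_obs();print(o['ee_pos'],o['ft_force'],delta(o,[464.3,17.5,50],down(np.deg2rad(-16.6))))
E
```

```text
t: 6.8
ee_pos: [487.9, 93.6, 69.9]
orientation: [-1.059, 1.417, -1.418]
ft_force: [0.3, -1.1, 0.0]
width: 0.6
[487.85063371  93.55393021  69.90977057] [ 0.26694666 -1.13890529  0.02761233] (array([ 7.961,  1.992, -0.106]), array([-0.0003,  0.0027,  0.0001]))
```

```bash
python3 -m jog '[[0,[4,0,0],[0,0,0]],[0,[7.9,0,-0.1],[0,0,0]],[0,[7.95,1.0,-0.1],[0,0,0]],[0,[7.95,1.5,-0.1],[0,0,0]],[0,[7.95,1.8,-0.1],[0,0,0]],[0,[7.95,1.95,-0.1],[0,0,0]],[0,[7.95,1.95,-0.1],[0,0,0]],[0,[7.95,1.95,-0.1],[0,0,0]]]'; python3 -m jog '[[0,[0,0.1,0],[0,0,0]],[0,[0,0.25,0],[0,0,0]],[0,[0,0.25,0],[0,0,0]]]'
```

```text
t: 7.6
ee_pos: [464.4, 18.4, 50.4]
orientation: [-1.061, 1.416, -1.416]
ft_force: [-2.0, -3.2, 6.0]
width: 0.7
t: 7.9
ee_pos: [464.3, 18.3, 48.1]
orientation: [-1.062, 1.416, -1.416]
ft_force: [-4.0, -5.5, 10.2]
width: 0.3
```

```bash
python3 -m jog '[[0,[0,0.1,0],[0,0,0]],[0,[0,0.18,0],[0,0,0]],[0,[0,0.18,0],[0,0,0]]]';python3 -m jog '[[0,[0,0,0],[0,0,0]]]'; python3 -m jog '[[0,[0,0,0],[0,0,0]],[0,[0,0,0],[0,0,0]]]';python3 -m jog '[[0,[0,-0.5,0],[0,0,0]],[0,[0,-4,0],[0,0,0]],[0,[0,-7,0],[0,0,0]],[0.65,[0,-7,0],[0,0,0]],[0.65,[0,-7,0],[0,0,0]]]'
python3 - <<'E'
from h import *
from workcell import ctrl
o=ctrl.get_obs();print(o['ee_pos'],o['ft_force'],delta(o,[511,171.5,100],down(np.deg2rad(-16.6))))
E
```

```text
t: 8.2
ee_pos: [464.3, 18.2, 46.6]
orientation: [-1.062, 1.416, -1.416]
ft_force: [-4.6, -6.4, 12.5]
width: 0.6
t: 8.3
ee_pos: [464.3, 18.2, 46.7]
orientation: [-1.062, 1.416, -1.416]
ft_force: [-4.4, -4.9, 13.6]
width: 0.3
t: 8.5
ee_pos: [464.3, 18.2, 46.7]
orientation: [-1.062, 1.416, -1.416]
ft_force: [-4.1, -5.4, 13.8]
width: 0.6
t: 9.0
ee_pos: [465.2, 18.6, 116.5]
orientation: [-1.058, 1.415, -1.417]
ft_force: [0.2, -0.2, 1.0]
width: 13.3
[465.15142495  18.60269273 116.53966405] [ 0.20289586 -0.21956462  0.95289098] (array([-15.961,   1.665,   0.084]), array([-0.0018,  0.0039, -0.0007]))
```

Left is about 8.9 N (right one), middle about 4 N (soft) and right about 13.7 N (hard). I'll grasp the left one, with the jaws across the rack.

```bash
python3 -m jog '[[0.65,[-4,0.5,0],[0,0,0]],[0.65,[-8,1,0],[0,0,0]],[0.65,[-12,1.5,0],[0,0,0]],[0.65,[-15.95,1.65,0.08],[0,0.003,0]],[0.65,[-15.95,2.65,0.08],[0,0.003,0]],[0.65,[-15.95,2.65,0.08],[0,0.003,0]],[0.65,[-15.95,2.65,0.08],[0,0.003,0]]]'
python3 - <<'E'
from h import *
from workcell import ctrl
im=ctrl.get_image('wrist'); pickle.dump(im,open('pics/wrist2.pkl','wb')); cv2.imwrite('pics/wrist2.png',im['color'][:,:,::-1])
o=ctrl.get_obs();print(o['ee_pos'],o['ft_force'],delta(o,[511.3,171.8,22],down(np.deg2rad(-16.6))), wproj(im,[511.3,171.8,52]))
E
```

```text
t: 9.7
ee_pos: [508.8, 169.8, 88.3]
orientation: [-1.061, 1.421, -1.419]
ft_force: [0.3, -0.5, -0.8]
width: 57.0
[509.3020386  169.59110085  88.85264677] [-0.54354445 -0.5984885   0.57842849] (array([-0.278,  6.685,  0.141]), array([ 0.0019, -0.0009,  0.0014])) [260.09956631 215.96792429]
```

View pics/wrist2.png

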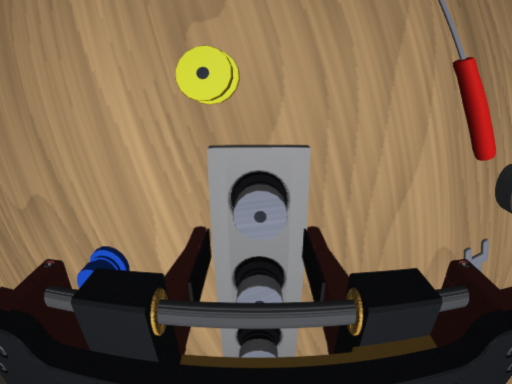

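The left cap hole is at (260,216), which matches the projection. The fingers at (205,235) and (312,235) straddle it. I'll descend and grip.

```bash
python3 -m jog '[[0.65,[-0.28,1,0.12],[0,0,0]],[0.65,[-0.28,3,0.12],[0,0,0]],[0.65,[-0.28,5,0.12],[0,0,0]],[0.65,[-0.28,6.2,0.12],[0,0,0]],[0.65,[-0.28,6.5,0.12],[0,0,0]],[0.65,[-0.28,6.5,0.12],[0,0,0]]]'; python3 -m jog '[[0,[0,0,0],[0,0,0]],[0,[0,0,0],[0,0,0]],[0,[0,0,0],[0,0,0]],[0,[0,0,0],[0,0,0]],[0,[0,0,0],[0,0,0]]]'
```

```text
t: 10.35
ee_pos: [512.2, 172.6, 24.3]
orientation: [-1.058, 1.42, -1.42]
ft_force: [0.0, 0.5, 0.6]
width: 57.0
t: 10.85
ee_pos: [512.8, 173.1, 25.0]
orientation: [-1.057, 1.419, -1.42]
ft_force: [-0.1, 0.1, 0.3]
width: 39.6
```

```bash
python3 -m jog '[[0,[0,-0.4,0],[0,0,0]],[0,[0,-1.2,0],[0,0,0]],[0,[0,-3,0],[0,0,0]],[0,[0,-6,0],[0,0,0]],[0,[0,-9,0],[0,0,0]],[0,[0,-10,0],[0,0,0]],[0,[0,-10,0],[0,0,0]]]'
python3 - <<'E'
from h import *
from workcell import ctrl
o=ctrl.get_obs();print(o['ee_pos'],o['ft_force'],o['qpos'],delta(o,[479,-340,130],down(np.deg2rad(-16.6))))
im=ctrl.get_image('wrist'); pickle.dump(im,open('pics/wrist3.pkl','wb')); cv2.imwrite('pics/wrist3.png',im['color'][:,:,::-1])
E
```

```text
t: 11.55
ee_pos: [513.2, 173.2, 126.2]
orientation: [-1.055, 1.418, -1.42]
ft_force: [0.1, 0.0, -2.5]
width: 39.6
[513.20912678 173.24286432 126.15095365] [ 0.0965945   0.02591118 -2.53855693] [3.03568971e-01 4.36613870e-01 1.88302096e+00 3.95225157e-05
 8.18755414e-01 5.93550919e-01] (array([50.159, -0.446, 11.4  ]), array([-0.0026, -0.0003, -0.0018]))
```

View pics/wrist3.png

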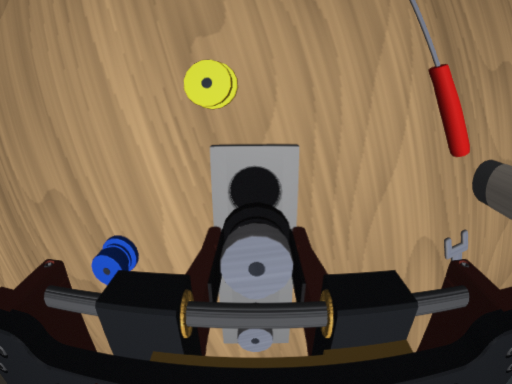

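The mount is held upright, with its cap hole at (257,269). The left nest at (255,188) is now empty. I'll carry it towards the socket.

```bash
python3 -m jog '[[0,[2.5,-0.1,0.5],[0,0,0]],[0,[7,-0.2,1.5],[0,0,0]],[0,[11.5,-0.4,2.5],[0,0,0]],[0,[16,-0.4,3.5],[0,0,0]],[0,[20.5,-0.4,4.5],[0,0,0]],[0,[25,-0.4,5.5],[0,0,0]],[0,[29.5,-0.4,6.5],[0,0,0]],[0,[34,-0.4,7.5],[0,0,0]]]';  python3 -m jog '[[0,[4.5,0,0.8],[0,0,0]],[0,[9,0,1.2],[0,0,0]],[0,[13,0,1.4],[0,0,0]],[0,[15.5,0,1.4],[0,0,0]],[0,[16.5,0,1.4],[0,0,0]],[0,[16.5,0,1.4],[0,0,0]],[0,[16.5,0,1.4],[0,0,0]]]'
python3 - <<'E'
from h import *
from workcell import ctrl
o=ctrl.get_obs();print(o['ee_pos'],o['ft_force'])
im=ctrl.get_image('wrist'); pickle.dump(im,open('pics/wrist4.pkl','wb')); cv2.imwrite('pics/wrist4.png',im['color'][:,:,::-1])
E
```

```text
t: 12.4
ee_pos: [485.4, -175.7, 126.9]
orientation: [-1.059, 1.422, -1.418]
ft_force: [1.2, 0.2, -3.1]
width: 39.4
t: 13.1
ee_pos: [452.8, -335.2, 127.6]
orientation: [-1.058, 1.422, -1.418]
ft_force: [0.7, 0.6, -1.2]
width: 39.3
[ 452.78318508 -335.2064567   127.6027174 ] [ 0.73799116  0.61396641 -1.22076385]
```

View pics/wrist4.png

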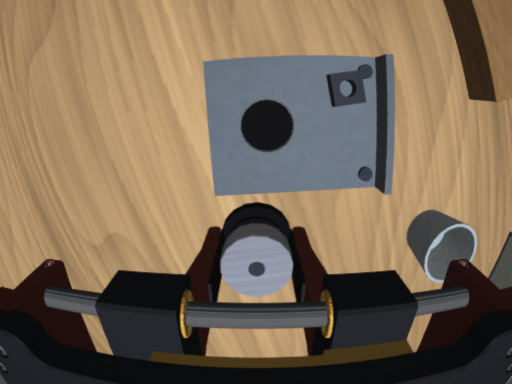

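The wrist view shows the socket at (267,125), the nut at (347,88), the bolt cup at (440,245) and the cap hole at (257,269).

Run:
```python
from h import *
from workcell import ctrl
o=ctrl.get_obs()
for n in ('wrist3','wrist4'):
    im=pickle.load(open(f'pics/{n}.pkl','rb'))
    tz=126.2 if n=='wrist3' else 127.6; tcp=[513.2,173.2] if n=='wrist3' else [452.8,-335.2]
    h=hole(im,(257,269),8); c=wray(im,h,tz+27.5); print(n,'cap',h,c, 'minus tcp',c[:2]-tcp)
    # cap outline lower bound check
g=cv2.cvtColor(im['color'],cv2.COLOR_RGB2GRAY); m=(g<32).astype(np.uint8)
cs,_=cv2.findContours(m,cv2.RETR_EXTERNAL,cv2.CHAIN_APPROX_NONE)
for k in cs:
    if cv2.pointPolygonTest(k,(267,125),False)>0:
        q=np.array([wray(im,p[0],14)[:2] for p in k])
        ce,r=cv2.minEnclosingCircle(q.astype(np.float32)); A=np.c_[2*q,np.ones(len(q))]; s=np.linalg.lstsq(A,(q**2).sum(1),rcond=None)[0]
        s_=s[:2]; print('socket',ce,r,'lsq',s_,np.sqrt(s[2]+s_@s_))
        d=s_-c[:2]; print('need xy',d, 'tool',delta(o,np.r_[o['ee_pos'][:2]+d,o['ee_pos'][2]]))
print(ctrl.get_obs()['ee_pos'])
```

```text
wrist3 cap [nan nan] [523.94647352 212.94571421 153.7       ] minus tcp [10.74647352 39.74571421]
wrist4 cap [nan nan] [ 463.64675384 -295.50922209  155.1       ] minus tcp [10.84675384 39.69077791]
socket (478.4208679199219, -278.8922119140625) 23.362966537475586 lsq [ 478.35341913 -278.86225375] 22.806308901700103
need xy [14.70666529 16.64696834] tool (array([-2.015,  0.   ,  0.935]), array([0., 0., 0.]))
[ 453.05584099 -334.95031604  127.87233964]h.py:29: RuntimeWarning: invalid value encountered in scalar divide
  return np.array([x+(k*xx).sum()/k.sum(),y+(k*yy).sum()/k.sum()])
```

Run:
```python
from h import *
from workcell import ctrl
for n,tcp in (('wrist3',[513.2,173.2,126.2]),('wrist4',[453.0,-335.0,127.7])):
    im=pickle.load(open(f'pics/{n}.pkl','rb')); g=cv2.cvtColor(im['color'],cv2.COLOR_RGB2GRAY)
    m=(g[255:285,240:275]<85).astype(np.uint8)
    k,l,st,ce=cv2.connectedComponentsWithStats(m); 
    for i in range(1,k):
        if 20<st[i,4]<300: h=ce[i]+[240,255]; c=wray(im,h,tcp[2]+27.5); print(n,st[i],h,c,'rel tool x,z',delta({'orientation':[-1.058,1.421,-1.419],'ee_pos':np.array(tcp)},c)[0])
    print(wproj(im,[*tcp[:2],tcp[2]+27.5]))
```

```text
wrist3 [  9   7  16  14 179] [256.32960894 268.53631285] [511.81276819 172.02331582 153.7       ] rel tool x,z [ 0.152 -2.75  -0.102]
[258.19796979 266.13853801]
wrist4 [  9   7  15  14 165] [256.18787879 268.6       ] [ 451.43908743 -336.42035348  155.2       ] rel tool x,z [ 0.18  -2.75  -0.112]
[258.23971806 265.7609348 ]
```

```bash
python3 -m jog '[[0,[-0.6,1.5,0.3],[0,0,0]],[0,[-1.2,4,0.6],[0,0,0]],[0,[-1.8,6,0.93],[0,0,0]],[0,[-1.8,6.5,0.93],[0,0,0]],[0,[-1.8,6.5,0.93],[0,0,0]],[0,[-1.8,6.5,0.93],[0,0,0]],[0,[-1.8,6.5,0.93],[0,0,0]]]'
cat > m.py <<'E'
from h import *
from workcell import ctrl
import sys
n=sys.argv[1]; thr=int(sys.argv[2])
im=ctrl.get_image('wrist'); o=ctrl.get_obs(); pickle.dump(im,open(f'pics/{n}.pkl','wb')); cv2.imwrite(f'pics/{n}.png',im['color'][:,:,::-1])
t=o['ee_pos']; print('tcp',t,o['ft_force'])
g=cv2.cvtColor(im['color'],cv2.COLOR_RGB2GRAY)
k,l,st,ce=cv2.connectedComponentsWithStats((g[255:285,240:275]<85).astype(np.uint8))
i=1+np.argmax(st[1:,4]); h=ce[i]+[240,255]; c=wray(im,h,t[2]+27.5); print('cap',st[i],h,c)
s0=wproj(im,[478.4,-278.9,14]); cs,_=cv2.findContours((g<thr).astype(np.uint8),cv2.RETR_EXTERNAL,cv2.CHAIN_APPROX_NONE)
for k in cs:
    if cv2.pointPolygonTest(k,s0.tolist(),False)>0:
        q=np.array([wray(im,p[0],14)[:2] for p in k])
        q=q[np.array([p[0][1] for p in k])<s0[1]+float(sys.argv[3])] if len(sys.argv)>3 else q
        A=np.c_[2*q,np.ones(len(q))]; s=np.linalg.lstsq(A,(q**2).sum(1),rcond=None)[0]; s_=s[:2]; print('socket px',s0,'c',s_,'r',np.sqrt(s[2]+s_@s_))
        d=s_-c[:2]; print('need',delta(o,np.r_[t[:2]+d,t[2]])[0])
E
python3 m.py wrist5 32
```

```text
t: 13.85
ee_pos: [467.8, -322.2, 64.5]
orientation: [-1.057, 1.418, -1.421]
ft_force: [-0.3, 0.5, -1.6]
width: 39.5
tcp [ 467.78042307 -322.30023122   64.5662523 ] [-1.16234056 -0.33411322 -1.10459273]
cap [  9   7  15  13 156] [256.05769231 268.41666667] [ 466.36770187 -323.28848787   92.0662523 ]
socket px [254.31986526 155.19709583] c [ 478.70679991 -278.3579508 ] r 22.833886796592694
need [-4.658e+00 -3.000e-03 -1.030e-01]
```

View pics/wrist5.png

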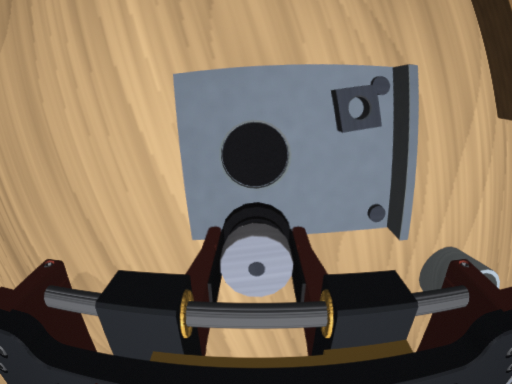

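Run:
```python
from h import *
im=pickle.load(open('pics/wrist5.pkl','rb')); g=cv2.cvtColor(im['color'],cv2.COLOR_RGB2GRAY)
print(g[155,212:300].tolist()); print(g[112:205,254].tolist())
for thr in (32,50,65,75):
  for z in (14,8):
    cs,_=cv2.findContours((g<thr).astype(np.uint8),cv2.RETR_EXTERNAL,cv2.CHAIN_APPROX_NONE)
    for k in cs:
      if cv2.pointPolygonTest(k,(254,155),False)>0:
        q=np.array([wray(im,p[0],z)[:2] for p in k]); A=np.c_[2*q,np.ones(len(q))]; s=np.linalg.lstsq(A,(q**2).sum(1),rcond=None)[0]; print(thr,z,s[:2],np.sqrt(s[2]+s[:2]@s[:2]))
c=cv2.resize(im['color'][105:295,200:320],None,fx=5,fy=5)[:,:,::-1]; cv2.imwrite('pics/c5.png',c[:590])
```

```text
[125, 126, 126, 127, 127, 127, 127, 127, 123, 83, 51, 27, 23, 24, 23, 22, 23, 24, 23, 23, 23, 25, 23, 23, 24, 25, 24, 22, 22, 24, 24, 24, 22, 22, 22, 23, 23, 22, 22, 22, 24, 24, 22, 23, 23, 23, 22, 23, 22, 22, 23, 23, 23, 24, 24, 23, 23, 22, 22, 22, 23, 23, 23, 22, 22, 24, 24, 23, 23, 23, 23, 22, 23, 22, 27, 60, 86, 112, 127, 130, 131, 131, 131, 131, 131, 131, 130, 130]
[128, 128, 128, 128, 128, 128, 129, 128, 125, 118, 70, 28, 23, 23, 22, 23, 22, 23, 24, 23, 24, 24, 22, 24, 24, 23, 23, 23, 23, 22, 23, 23, 24, 23, 24, 23, 23, 23, 24, 24, 23, 24, 23, 22, 23, 24, 22, 24, 23, 24, 23, 22, 23, 24, 23, 23, 22, 21, 22, 23, 22, 23, 24, 23, 21, 23, 22, 22, 22, 24, 22, 23, 23, 35, 73, 63, 94, 126, 129, 129, 129, 129, 129, 129, 129, 129, 129, 129, 129, 122, 69, 20, 9]
32 14 [ 478.70679991 -278.3579508 ] 22.833886796592694
32 8 [ 478.36552377 -279.42297636] 23.47570805709846
50 14 [ 478.63194171 -278.47442099] 23.235324515667337
50 8 [ 478.28856144 -279.54272032] 23.888429499584213
65 14 [ 478.5427603  -278.60174824] 23.59766661061773
65 8 [ 478.1968733  -279.67362652] 24.260956407226264
75 14 [ 478.44157544 -279.00539927] 24.043546228051284
75 8 [ 478.0928443  -280.08862348] 24.71936893334417
```

View pics/c5.png

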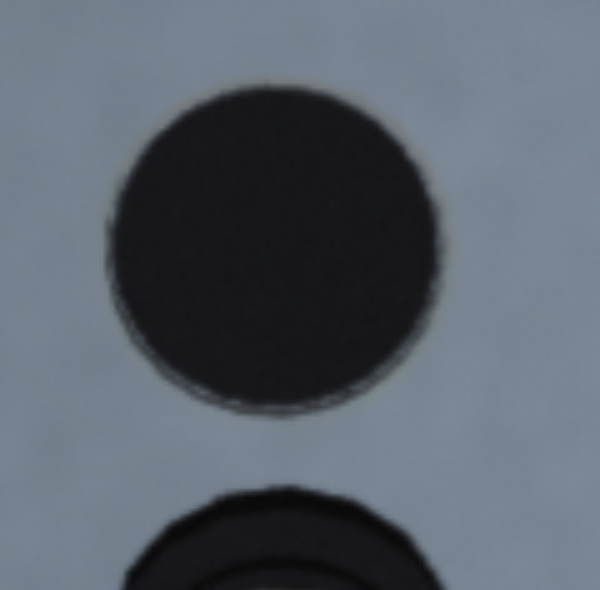

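```bash
python3 -m jog '[[0,[-1.5,0,-0.04],[0,0,0]],[0,[-3.5,0,-0.1],[0,0,0]],[0,[-4.55,0.5,-0.13],[0,0,0]],[0,[-4.55,2,-0.13],[0,0,0]],[0,[-4.55,2.8,-0.13],[0,0,0]],[0,[-4.55,2.8,-0.13],[0,0,0]],[0,[-4.55,2.8,-0.13],[0,0,0]]]'; python3 m.py wrist6 32
python3 - <<'E'
from h import *
im=pickle.load(open('pics/wrist6.pkl','rb'));cv2.imwrite('pics/c6.png',cv2.resize(im['color'][180:300,180:340],None,fx=5,fy=4.9,interpolation=cv2.INTER_CUBIC)[:,:,::-1])
E
```

```text
t: 14.6
ee_pos: [478.7, -278.2, 35.0]
orientation: [-1.058, 1.421, -1.419]
ft_force: [-0.1, -0.2, -2.0]
width: 39.3
tcp [ 478.90640034 -278.29829456   35.37921159] [-0.9097375   1.00974197 -2.04595232]
cap [  9   7  15  14 164] [256.15853659 268.63414634] [ 477.33273234 -279.20553811   62.87921159]
socket px [257.5897652  229.26455037] c [ 426.14944072 -447.66907816] r 200.28689944011032
need [ 1.7607e+01 -1.0000e-03 -7.6000e-02]
```

View pics/c6.png

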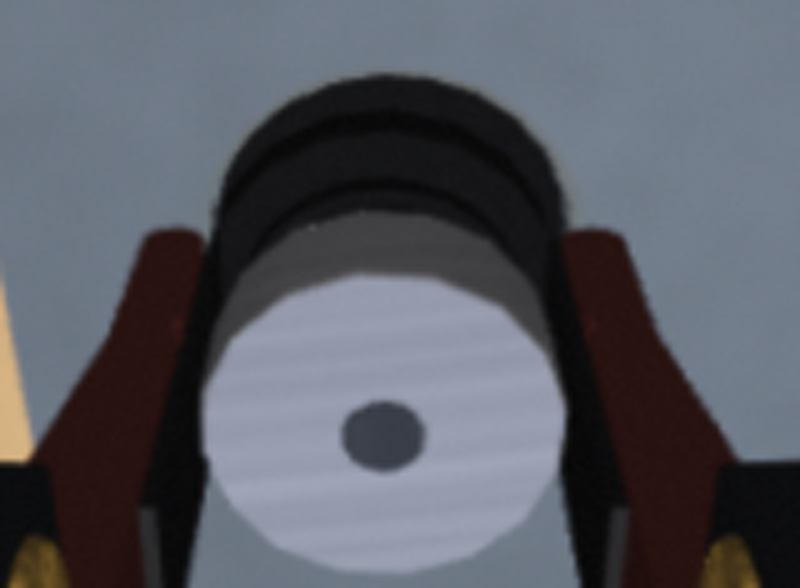

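Run:
```python
from h import *
im=pickle.load(open('pics/wrist6.pkl','rb')); g=cv2.cvtColor(im['color'],cv2.COLOR_RGB2GRAY).astype(float)
g=cv2.GaussianBlur(g,(0,0),0.7)
def fit(pts,z,rr):
    q=np.array([wray(im,p,z)[:2] for p in pts])
    from scipy.optimize import least_squares
    f=lambda c:np.hypot(*(q-c).T)-rr
    s=least_squares(f,q.mean(0)-[8,20],loss='soft_l1'); return s.x,np.abs(s.fun).mean()
rim=[];foot=[]
for u in range(226,292,2):
    col=g[185:240,u]
    i=np.argmax(col<75); 
    if i==0: continue
    rim.append((u,185+i-(75-col[i])/(col[i-1]-col[i]) if False else 185+i-1+(col[i-1]-75)/(col[i-1]-col[i])))
    print(u,round(rim[-1][1],1),col[i:i+16].round().astype(int).tolist())
print(fit(rim,14,25), fit(rim[3:-3],14,25))
```

```text
226 212.0 [75, 56, 40, 30, 24, 20, 15, 12, 12, 14, 17, 19, 21, 22, 22, 22]
228 208.9 [74, 51, 33, 25, 22, 19, 15, 12, 10, 12, 14, 17, 19, 20, 21, 21]
230 206.4 [59, 38, 27, 22, 20, 18, 15, 12, 11, 12, 16, 18, 20, 21, 22, 22]
232 204.5 [62, 37, 25, 22, 21, 18, 14, 12, 11, 13, 16, 20, 21, 21, 21, 22]
234 202.7 [65, 40, 27, 22, 20, 19, 15, 11, 10, 11, 14, 18, 21, 22, 22, 21]
236 201.2 [49, 28, 22, 21, 21, 19, 15, 11, 10, 11, 14, 18, 21, 22, 22, 22]
238 199.8 [69, 38, 24, 21, 21, 21, 19, 15, 11, 9, 11, 14, 18, 21, 21, 22]
240 198.9 [73, 40, 25, 22, 21, 21, 19, 14, 11, 10, 11, 15, 19, 21, 22, 21]
242 198.3 [48, 27, 22, 21, 20, 18, 14, 10, 9, 11, 15, 19, 21, 22, 22, 21]
244 197.3 [49, 28, 22, 21, 21, 19, 14, 10, 9, 11, 15, 19, 22, 22, 22, 23]
246 196.5 [53, 28, 22, 21, 21, 20, 16, 11, 9, 9, 12, 16, 20, 22, 22, 22]
248 195.9 [73, 38, 24, 21, 21, 21, 19, 15, 11, 10, 11, 14, 18, 21, 22, 22]
250 195.6 [57, 30, 23, 22, 21, 20, 18, 13, 9, 10, 11, 15, 19, 21, 21, 22]
252 195.3 [46, 25, 21, 21, 21, 20, 17, 12, 10, 10, 11, 15, 20, 22, 22, 22]
254 194.8 [70, 36, 23, 22, 21, 21, 20, 16, 11, 9, 9, 12,
[... 806 characters left out ...]
, 11, 10, 11, 14, 18, 20, 21]
278 200.3 [53, 30, 22, 21, 21, 21, 20, 19, 16, 12, 10, 11, 13, 16, 20, 21]
280 201.6 [62, 34, 23, 21, 20, 20, 19, 19, 17, 13, 11, 11, 12, 15, 19, 20]
282 202.9 [72, 42, 26, 21, 20, 20, 21, 21, 19, 16, 14, 12, 12, 14, 17, 19]
284 204.7 [69, 46, 30, 23, 21, 21, 21, 21, 21, 19, 16, 13, 12, 13, 15, 18]
286 207.2 [53, 34, 24, 21, 22, 22, 21, 21, 20, 18, 16, 14, 12, 13, 16, 18]
288 209.3 [58, 41, 31, 25, 22, 22, 22, 21, 20, 19, 18, 17, 15, 15, 16, 17]
290 212.9 [73, 60, 51, 41, 31, 25, 23, 22, 22, 21, 21, 20, 20, 20, 19, 17]
(array([ 478.43039367, -279.18421251]), np.float64(0.07107440503093647)) (array([ 478.4482125 , -279.17110693]), np.float64(0.05758666146457877))
```

Run:
```python
from h import *
from scipy.optimize import least_squares
im=pickle.load(open('pics/wrist6.pkl','rb')); g=cv2.GaussianBlur(cv2.cvtColor(im['color'],cv2.COLOR_RGB2GRAY).astype(float),(0,0),0.7)
bot=[];top=[]
for u in range(238,279,1):
    col=g[185:225,u]; i=np.argmax(col<30); j=i+2+np.argmin(col[i+2:i+15])
    a=i+2
    ks=[k for k in range(a,j+1) if col[k-1]>=15.5>col[k]]
    if ks: k=ks[0]; bot.append((u,185+k-1+(col[k-1]-15.5)/(col[k-1]-col[k])))
    ks=[k for k in range(j+1,len(col)) if col[k-1]<=15.5<col[k]]
    if ks: k=ks[0]; top.append((u,185+k-1+(15.5-col[k-1])/(col[k]-col[k-1])))
for n,p,z,r in (('bot',bot,18.8,23),('top',top,28.8,23)):
    q=np.array([wray(im,x,z)[:2] for x in p]); s=least_squares(lambda c:np.hypot(*(q-c).T)-r,q.mean(0)-[8,20],loss='soft_l1',f_scale=.3)
    d=np.array([478.43,-279.18])-s.x
    print(n,len(p),s.x,np.abs(s.fun).mean(),'need tool x,z mm',d@[-.287,-.958],d@[.958,-.287])
```

```text
bot 41 [ 476.97177754 -280.07276006] 0.10197410495973948 need tool x,z mm -1.2737739850729235 1.1407549809094901
top 41 [ 476.98729653 -279.51011294] 0.09869471082963162 need tool x,z mm -0.7303040894002889 1.2873675164391067
```

The rim and foot arcs ask for −0.9 mm in tool x and +1.1 mm in tool z. I'll correct by that and lower.

```bash
python3 -m jog '[[0,[-0.09,0,0.11],[0,0,0]],[0,[-0.09,0.1,0.11],[0,0,0]],[0,[-0.09,0.3,0.11],[0,0,0]],[0,[-0.09,0.5,0.11],[0,0,0]],[0,[-0.09,0.7,0.11],[0,0,0]],[0,[-0.09,0.7,0.11],[0,0,0]]]';python3 -m jog '[[0,[0,0.1,0],[0,0,0]],[0,[0,0.2,0],[0,0,0]],[0,[0,0.3,0],[0,0,0]],[0,[0,0.3,0],[0,0,0]]]'
```

```text
t: 15.25
ee_pos: [480.1, -277.1, 28.3]
orientation: [-1.058, 1.42, -1.419]
ft_force: [-0.0, 0.2, -1.9]
width: 39.1
t: 15.65
ee_pos: [480.4, -277.3, 25.6]
orientation: [-1.058, 1.42, -1.42]
ft_force: [0.4, -0.1, -1.5]
width: 39.4
```

```bash
python3 -m jog '[[0,[0,0.05,0],[0,0,0]],[0,[0,0.1,0],[0,0,0]],[0,[0,0.1,0],[0,0,0]]]';python3 -m jog '[[0,[0,0.04,0],[0,0,0]],[0,[0,0.04,0],[0,0,0]]]'
```

```text
t: 15.95
ee_pos: [480.4, -277.3, 24.8]
orientation: [-1.058, 1.419, -1.42]
ft_force: [-0.8, -0.6, 1.2]
width: 39.2
t: 16.15
ee_pos: [480.4, -277.3, 24.3]
orientation: [-1.058, 1.419, -1.42]
ft_force: [-1.5, 0.2, 2.5]
width: 39.7
```

Seated on the floor. I'll release, rise and look.

```bash
python3 -m jog '[[0.6,[0,-0.05,0],[0,0,0]],[0.6,[0,-0.05,0],[0,0,0]],[0.6,[0,-0.05,0],[0,0,0]],[0.6,[0,-0.05,0],[0,0,0]],[0.6,[0,-0.5,0],[0,0,0]],[0.6,[0,-2.5,0],[0,0,0]],[0.6,[0,-5,0],[0,0,0]],[0.6,[0,-6.5,0],[0,0,0]]]'; python3 -m jog '[[0,[0,0,0],[0,0,0]],[0,[4,0,0],[0,0,0]],[0,[4,0,0],[0,0,0]],[0,[4,0,0],[0,0,0]],[0,[4,0,0],[0,0,0]]]'
python3 - <<'E'
from h import *
from workcell import ctrl
im=ctrl.get_image('wrist'); o=ctrl.get_obs(); pickle.dump(im,open('pics/wrist7.pkl','wb')); cv2.imwrite('pics/wrist7.png',im['color'][:,:,::-1]); print(o['ee_pos'],o['ft_force'],wproj(im,[478.4,-279.2,52]))
s=ctrl.get_image('side'); c=wproj
pickle.dump(s,open('pics/side7.pkl','wb')); cv2.imwrite('pics/side7.png',cv2.resize(s['color'][130:300,180:380],None,fx=3.5,fy=3.5)[:,:,::-1])
E
```

```text
t: 16.95
ee_pos: [480.9, -277.7, 90.9]
orientation: [-1.057, 1.418, -1.421]
ft_force: [0.1, -0.2, -0.6]
width: 52.5
t: 17.45
ee_pos: [468.5, -314.9, 88.5]
orientation: [-1.058, 1.421, -1.418]
ft_force: [-0.4, 0.2, -0.3]
width: 16.1
[ 468.63680388 -314.76190614   88.59736623] [ 0.5772205  -0.16365653  0.84697388] [256.68629794 169.70483863]
```

View pics/wrist7.png

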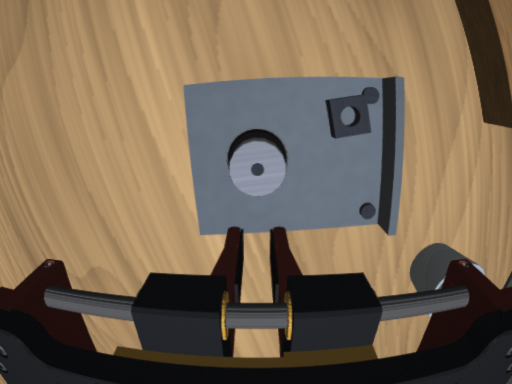

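View pics/side7.png

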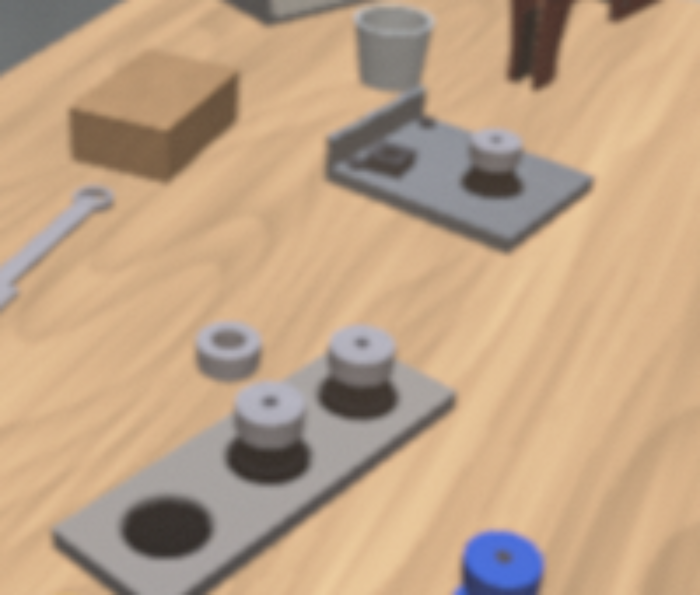

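The wrist view shows the mount seated upright, hole at (257,169) as predicted for z = 52. The side view shows the other two still in their nests. I'll press to prove it.

```bash
python3 -m jog '[[0,[-1.5,0,0],[0,0,0]],[0,[-3.75,0.5,-0.05],[0,0,0]],[0,[-3.75,2,-0.05],[0,0,0]],[0,[-3.75,2.8,-0.05],[0,0,0]],[0,[-3.75,2.8,-0.05],[0,0,0]],[0,[-3.75,2.8,-0.05],[0,0,0]]]'; python3 -m jog '[[0,[0,0,0],[0,0,0]]]'
```

```text
t: 18.15
ee_pos: [479.0, -279.7, 60.8]
orientation: [-1.058, 1.42, -1.419]
ft_force: [-0.0, -0.2, 0.8]
width: 0.3
t: 18.25
ee_pos: [479.3, -280.1, 61.4]
orientation: [-1.057, 1.42, -1.42]
ft_force: [0.2, 1.3, 0.2]
width: 0.5
```

```bash
python3 -m jog '[[0,[0,0.4,0],[0,0,0]],[0,[0,0.8,0],[0,0,0]],[0,[0,1.1,0],[0,0,0]],[0,[0,1.3,0],[0,0,0]],[0,[0,1.3,0],[0,0,0]]]'; python3 -m jog '[[0,[0,0,0],[0,0,0]]]'
```

```text
t: 18.75
ee_pos: [479.3, -279.8, 48.3]
orientation: [-1.058, 1.419, -1.42]
ft_force: [-1.2, -1.2, 5.7]
width: 0.4
t: 18.85
ee_pos: [479.2, -279.8, 48.5]
orientation: [-1.058, 1.419, -1.42]
ft_force: [-1.7, -1.0, 5.3]
width: 0.5
```

```bash
python3 -m jog '[[0,[0,0.1,0],[0,0,0]],[0,[0,0.2,0],[0,0,0]],[0,[0,0.24,0],[0,0,0]],[0,[0,0.24,0],[0,0,0]]]'; python3 -m jog '[[0,[0,0,0],[0,0,0]]]';python3 -m jog '[[0,[0,0,0],[0,0,0]]]'; python3 -m jog '[[0,[0,0,0],[0,0,0]]]'
```

```text
t: 19.25
ee_pos: [479.2, -279.8, 46.4]
orientation: [-1.058, 1.419, -1.42]
ft_force: [-2.3, 0.1, 8.3]
width: 0.5
t: 19.35
ee_pos: [479.3, -279.9, 46.4]
orientation: [-1.058, 1.419, -1.42]
ft_force: [-2.3, -0.0, 8.0]
width: 0.4
t: 19.45
ee_pos: [479.3, -279.8, 46.5]
orientation: [-1.058, 1.419, -1.42]
ft_force: [-2.1, 0.0, 8.1]
width: 0.4
t: 19.55
ee_pos: [479.3, -279.8, 46.5]
orientation: [-1.058, 1.419, -1.42]
ft_force: [-1.5, -0.1, 9.1]
width: 0.6
```

```bash
python3 -m jog '[[0,[0,0.05,0],[0,0,0]],[0,[0,0.05,0],[0,0,0]],[0,[0,0.05,0],[0,0,0]],[0,[0,0.05,0],[0,0,0]],[0,[0,0.05,0],[0,0,0]]]'; python3 -m jog '[[0,[0,-0.3,0],[0,0,0]],[0,[0,-1.2,0],[0,0,0]],[0,[0,-5,0],[0,0,0]],[0,[0,-9,0],[0,0,0]],[0,[4,-9,0],[0,0,0]],[0,[7,-9,0],[0,0,0]],[0,[7,-9,0],[0,0,0]],[0,[7,-9,0],[0,0,0]]]'
python3 - <<'E'
from h import *
from workcell import ctrl
im=ctrl.get_image('wrist'); o=ctrl.get_obs(); cv2.imwrite('pics/wrist8.png',im['color'][:,:,::-1]); print(o['t'],o['ee_pos'],o['ft_force'],wproj(im,[478.4,-279.2,52]))
s=ctrl.get_image('side'); cv2.imwrite('pics/side8.png',cv2.resize(s['color'][130:300,180:380],None,fx=3.5,fy=3.5)[:,:,::-1])
P=cloud(s)
for c in [(476,-277),(484,95),(461,20.5)]:
    m=(np.hypot(P[...,0]-c[0],P[...,1]-c[1])<14)&(P[...,2]>40); print(c,np.round(np.median(P[m],axis=0),1))
E
```

```text
t: 20.05
ee_pos: [479.3, -279.8, 46.0]
orientation: [-1.058, 1.419, -1.42]
ft_force: [-1.9, -0.7, 9.6]
width: 0.9
t: 20.85
ee_pos: [458.7, -346.6, 135.3]
orientation: [-1.057, 1.421, -1.42]
ft_force: [-0.5, -0.2, -0.6]
width: -0.0
20.9 [ 458.80209192 -346.02079403  135.09518427] [ 0.13167112 -0.02556358 -0.95654631] [256.79792037 117.36072174]
(476, -277) [ 472.8 -280.7  429.8]
(484, 95) [483.9  95.2  51.3]
(461, 20.5) [461.1  20.7  51.3]
```

View pics/wrist8.png

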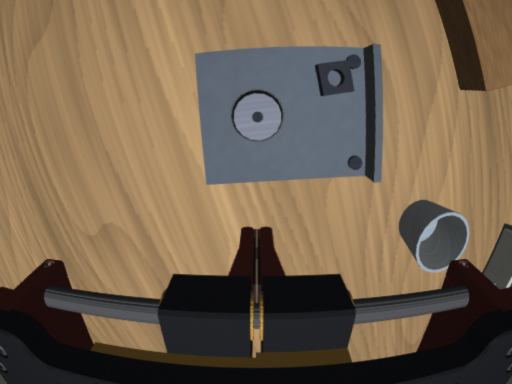

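View pics/side8.png

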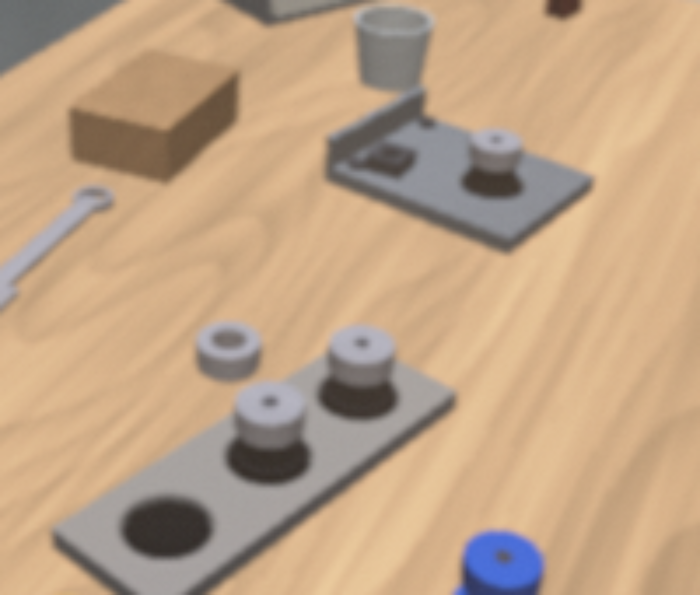

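The mount is in the socket with its cap sprung back (hole at 258,117; predicted 257,117 for z = 52). The other two are unmoved and the arm is clear, so I'm handing in.

```bash
python3 -c "
from workcell import ctrl
print(ctrl.close_job())"
```

```text
the job is handed in; nothing more can be done
None
```

I pressed the three mounts from left to right, moved the left one to the baseplate socket, proved it there and handed the job in at about 21 s; no verdict is reported.

| Mount | Resistance at about 6 mm | Verdict |
|---|---|---|
| Left | about 8.9 N | the right one |
| Middle | about 4.3 N | too soft |
| Right | about 13.7 N, pressed nearer 5.5 mm | too hard |

- **In the socket:** I pressed the left mount's cap down about 5.6 to 6 mm, held it for over 0.5 s, and it pushed back with 8 to 9.6 N.
- **Last checks:** The wrist image put its cap hole within about 1 px of where a fully seated, sprung-back mount should be. The other two read in place in the side view (tops about 51 mm, as before), and the arm was clear.
- **Checks that failed or disagreed:**
  - The side-camera height check on the placed mount gave no usable reading, because the arm was in the way. That it is fully home rests on the wrist image and on the force and height felt when seating it.
  - Scene and side camera positions differed by about 5 mm, so I aimed with the wrist camera.
  - Sideways forces of about 2 to 6 N appeared while pressing; they had no visible effect.

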